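# Seat the captive nut in the frame clamp and close its keeper

### The job

Get the frame clamp's base board ready: swing the blue keeper aside (it has a red knob), nudge the large steel nut along the board, without ever lifting it off the board, until it drops into the round pocket and lies flat on its floor, then swing the keeper fully back over the nut and let go. The small brass nut does not belong there: leave it and all the other things where they are.

Things in the scene. Friction and masses are not known exactly. Their poses are not given: they have to be found in the camera images.
- board: Green-painted plywood base board of a frame-corner clamp, 300 mm (its x) by 360 mm (its y), 20 mm thick, fixed to the bench at some place and yaw. Origin on the bench directly below the pocket's centre, z up; the board spans x -135 to 165 and y -195 to 165 mm. An aluminium fence, 22 mm high above the board, runs along the +x edge, from x 144 to 162 mm.
- pocket (a point): Centre of the pocket's floor: a round, flat-bottomed recess with dark floor in the board's top, 42 mm across, 8 mm deep (floor 12 mm above the bench, board top 20 mm). Axes as the board's.
- pivot (a point): Keeper's vertical pivot axis at the level of the board's top, 60 mm from the pocket's centre to the board's +y. Hub 32 mm across, bolt head to 22 mm above the board. The strap is 32 mm wide, 4 mm thick, slotted, and reaches 114 mm from the axis; its underside is 11 mm above the board: it clears the nut seated in the pocket (8 mm proud) but not one on the board.
- keeper (a joint): Angle of the keeper, a blue flat strap swinging over the board. 0 rad: closed, at its stop, strap along the board's -y over the pocket; it grows as the strap turns counter-clockwise seen from above, towards the board's +x, to a stop at 1.6. Over 1.1 rad the pocket is free with room around it. It stays where it is left; turning it takes about 0.06 N m (0.6 N at the knob).
- knob (a point): Centre of the top face of the red round knob that stands upright on the strap, 100 mm from the pivot axis: 20 mm across, 32 mm tall, top 47 mm above the board; the strap's top at its foot is 15 mm above the board.
- nut: Large bright steel hexagon nut lying flat and loose on the board: 30 mm across flats, about 34 mm across corners, 16 mm high, 18 mm hole, about 45 to 90 g. Origin at the centre of its underside, z up, flats towards its x and every 60 degrees.
- small_nut: Small brass hexagon nut, 19 mm across flats, 10 mm high, also lying loose on the board: a bystander, not to be used. Origin at the centre of its underside.
- offcut: Loose offcut of red and gilt picture moulding on the board near the fence, 28 by 100 by 20 mm: a bystander. Origin at the centre of its underside, 100 mm along its y.
- glue: White glue bottle with red cap, 64 mm across, 150 mm high, on the bench to the robot's right: a bystander. Origin at the centre of its underside.
- sanding_block: Cork sanding block, 70 by 110 by 35 mm, on the bench to the robot's left: a bystander. Origin at the centre of its underside.

How it is judged (in metres and radians):
On the way, in this order (a step that is already met when the one before it is completed fails the run):
1. the large nut has dropped into the pocket and lies flat on its floor (horizontal distance between nut and pocket below 0.006 m and z of nut in the frame of pocket below 0.002 m and angle between nut's own z axis and vertical below 0.1 rad), for 0.2 s.
2. with the nut in the pocket, the keeper is swung fully back over it (all of step 1 and value of joint keeper below 0.08 rad), for 0.2 s.
At the end, for the whole second after the job is handed in: The large nut lies still and flat on the pocket's floor (within 6 mm of its centre, underside less than 2 mm above the floor, tilted less than 0.1 rad), with the keeper closed over it (below 0.08 rad) (all of step 2 and linear speed of nut below 0.02 m/s); the robot touches nothing.
It fails at once if the large nut is lifted: its underside comes more than 8 mm above the board's top (z of nut in the frame of pocket above 0.016 m).
It fails at once if the small brass nut is shifted by more than 15 mm (distance of small_nut from where it was at the start of the episode above 0.015 m).
It fails at once if the moulding offcut is shifted by more than 15 mm (distance of offcut from where it was at the start of the episode above 0.015 m).
It fails at once if the glue bottle or sanding block is shifted by more than 20 mm (distance of any of glue, sanding_block from where it was at the start of the episode above 0.02 m).
It also fails if it takes over 70 s, if anything falls off the work surface, if the arm or the gripper's body presses on something with over 40 N, if the wrist force passes 120 N, or if a joint passes its speed limit or range.

### The arm

A 6-joint arm with a two-finger parallel gripper is mounted at the origin on the work surface. World frame = base frame: x ahead of the robot, y to its left, z up, the work surface at z = 0. Lengths are in m, angles in degrees, forces in N, time in s.
With the tool pointing down it reaches from about 0.4 to 0.925 m from the base axis. Payload 12.5 kg.
Tool frame: the origin (TCP) lies at the centre of the arm's flange, where the gripper is bolted on; the fingertips stand 190 mm ahead of it and the grasp point (between the pads) lies 171 mm ahead of it (nose_length is the y of the fingertips in the tool frame, in m); y points along the fingers, x is the direction in which the jaws open and shut, and the axes are right-handed (so a half turn about y gives the same grasp; the last joint's range is limited). The gripper opens to 95 mm and grips with 3 to 60 N. Pads are 20 mm wide; open, the fingers measure 119 mm over their backs; the gripper's body (75 mm by 180 mm) begins 59 mm behind the grasp point.
Start: joints at [67.747, 28.126, 89.318, -0, 62.55, -6.05], TCP at [0.174, 0.6, 0.405] pointing down, gripper open.
Joint ranges: [-177.58, 177.58], [-47.91, 125.51], [2.72, 160], [-65.01, 245.01], [3.68, 167.84], [-153.87, 153.87]. Speed limits (degrees/s): [127.2, 127.2, 159.86, 180, 180, 180].

### API

Orientations are given as [roll, pitch, yaw] about the fixed x, y, z axes, in that order (R = Rz(yaw) Ry(pitch) Rx(roll)).
In Python, from bench import read_state, capture, sign_off, nose_length gives the robot as it stands.
- The arm moves only by the tool send_rows, never from a script. Its argument "commands" is a list of rows, each a list of 3 entries, a list of its own where there are three numbers: the shift along the tool's x, y, z in units of 40 mm (1.0 is 40 mm), then the turn about the tool's y in rad, then the closure in counts, from 0 (fully open) to 255 (shut). A call has 1 to 12 rows; each row is the pose to reach, as a shift and turn from the pose commanded when the call began, along the tool's axes at that moment; what a row does not reach only later rows make up. A row lasts 1/10 s, in which the tool goes at most 50 mm and 8.59 degrees, less where a joint would pass 70% of its speed; a pose out of reach is approached as far as the arm can. A call with a gripper value outside its range is refused whole. The fingers move at their own pace and stop on an object; the grip force is fixed at half the most. Time passes only in rows, so rows that repeat a pose let the fingers close. It gives the time, the measured TCP pose, the force and the opening at its end, in the units of the state.
- read_state(): the state, without advancing time (a new reading comes with each control period).
- capture(name): name is "side" or "top"; returns a dict with "img" (384x512x3 uint8, red, green, blue), "camera_matrix" (3x3 intrinsics, pixels), "view" (4x4, takes a point from world to camera coordinates). Camera axes: x right, y down, z forward; pixel columns grow to the right and rows downward; lengths in m; the calibration is good to about 2 mm. A picture is of the moment at which its call begins. There is no depth.
- sign_off(): hands the job in, once; it reports no verdict.
The state is a dict: "t": time; "q": joint angles; "joint_velocities": joint speeds; "effort": joint torques, N m; "tool_pos": TCP position; "tool_rot": TCP orientation; "wrist_force": force on the tool from outside, world axes, zero at the start; "torque": the same for the moment, N m; "gripper_width": finger opening in m.
Only numpy, scipy, OpenCV 4.12 (cv2) and the standard library are available. Lean on these libraries where they do the work, as an engineer would, in place of code of your own. Each camera call takes 0.05 s, during which the arm holds its last target.

## Working session

There is one attempt and no reset: what is moved stays moved. The work goes in short steps, Python scripts to look and compute and a tool call to move; the robot and the scene stay as the last step left them, time stands still between calls to the robot, and variables do not carry over. Pictures are saved under pics/ and viewed, and the job is handed in when it is done.

Besides the shell and the picture viewer there is one more tool, called after "Call:" as name(argument=value, ...), one argument or row to a line, values as JSON. send_rows: Moves the arm, as the interface text tells. Its arguments: {"type":"object","properties":{"commands":{"type":"array","items":{"type":"array"}}},"required":["commands"]}

```bash
mkdir -p pics; ls; python3 - <<'E'
from bench import *
import cv2
s=read_state();print(s, nose_length)
for n in("top","side"):
    c=capture(n);cv2.imwrite(f"pics/{n}0.png",c["img"][:,:,::-1]);print(c["camera_matrix"],c["view"])
E
```

```text
pics
{'t': 0.0, 'q': array([ 6.77457292e+01,  2.81648235e+01,  8.93495453e+01,  2.45142031e-04,
        6.25495228e+01, -6.04850873e+00]), 'joint_velocities': array([ 0.00152341, -0.05452633,  0.00283646, -0.02223212,  0.01423487,
       -0.02355809]), 'effort': array([-2.90636108e-04, -6.12634492e+01, -2.58185291e+01,  6.92486647e-02,
        4.80933767e-02, -7.51520224e-05]), 'tool_pos': array([0.1743765 , 0.60015141, 0.40415779]), 'tool_rot': array([-8.99930515e+01,  6.35130252e-02,  7.37941286e+01]), 'wrist_force': array([ 0.51968405, -0.00540371,  0.08387862]), 'torque': array([ 0.06116366,  0.00688062, -0.02459681]), 'gripper_width': 0.09542604541206857} 0.1901
[[357.11735082   0.         260.0953168 ]
 [  0.         357.11735082 195.24302195]
 [  0.           0.           1.        ]] [[-0.02270597 -0.99961814  0.0157487   0.01218416]
 [-0.9955985   0.0211763  -0.09129729  0.62242066]
 [ 0.09092893 -0.01775237 -0.99569914  1.19593866]
 [ 0.          0.          0.          1.        ]]
[[389.67723249   0.         252.88985505]
 [  0.         389.67723249 184.73046796]
 [  0.           0.           1.        ]] [[-0.98442864 -0.17577123  0.00217449  0.63204059]
 [-0.11806441  0.65196843 -0.74899798  0.14206777]
 [ 0.1302346  -0.73759179 -0.66256872  1.13074253]
 [ 0.          0.          0.          1.        ]]
```

View pics/top0.png

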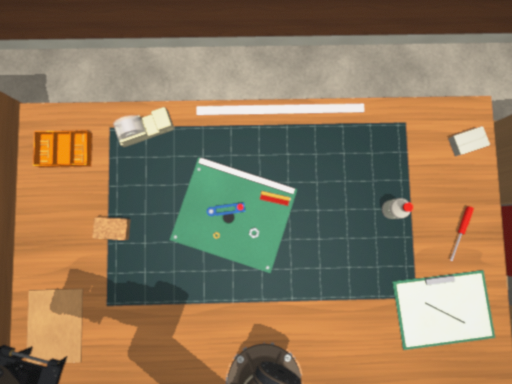

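View pics/side0.png

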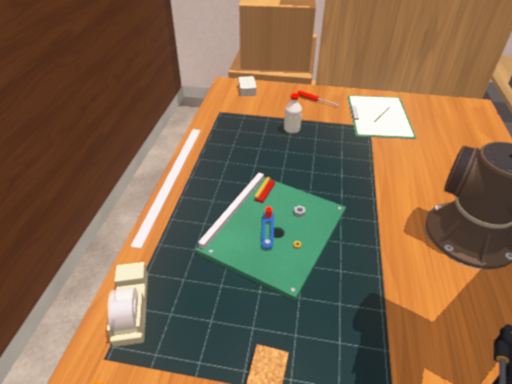

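The top view shows the board around (235,215), the keeper strap from (211,211) to the knob at (240,208), the dark pocket at (228,218), the steel nut at (254,233) and the brass nut at (217,236). I'll measure these next.

```bash
cat > h.py <<'E'
import numpy as np,cv2
from bench import *
def ray(c,uv,z):
    K=c["camera_matrix"];V=c["view"];R=V[:3,:3];t=V[:3,3]
    o=-R.T@t;d=R.T@np.linalg.solve(K,np.array([uv[0],uv[1],1.]))
    return o+d*(z-o[2])/d[2]
def proj(c,p):
    q=c["camera_matrix"]@(c["view"]@np.append(p,1))[:3];return q[:2]/q[2]
def masks(img):
    h=cv2.cvtColor(img,cv2.COLOR_RGB2HSV);H,S,V=[h[...,i].astype(int) for i in range(3)]
    return dict(green=(H>60)&(H<90)&(S>90)&(V>80),blue=(H>100)&(H<125)&(S>130)&(V>90),
      red=((H<8)|(H>172))&(S>150)&(V>90),grey=(S<50)&(V>90),brass=(H>15)&(H<35)&(S>110)&(V>110),dark=(V<60))
E
python3 - <<'E'
from h import *
for n,roi in(("top",(165,150,305,280)),("side",(190,165,350,300))):
    c=capture(n);img=c["img"];x0,y0,x1,y1=roi
    cv2.imwrite(f"pics/{n}1.png",cv2.resize(img[y0:y1,x0:x1,::-1],None,fx=5 if n=="top" else 4.5,fy=5 if n=="top" else 4.5,interpolation=cv2.INTER_CUBIC)[:600,:800])
    for k,m in masks(img).items():
        mm=np.zeros(m.shape,np.uint8);mm[y0:y1,x0:x1]=m[y0:y1,x0:x1]
        N,_,st,ce=cv2.connectedComponentsWithStats(mm)
        for i in range(1,N):
            if st[i,4]>=12:
                z=dict(green=.02,blue=.035,red=.067,grey=.036,brass=.03,dark=.02)[k]
                print(n,k,st[i],ce[i].round(1),ray(c,ce[i],z).round(4))
        if k=="green":
            cs,_=cv2.findContours(mm,0,2);ct=max(cs,key=cv2.contourArea);r=cv2.minAreaRect(ct);
            ap=cv2.approxPolyDP(cv2.convexHull(ct),5,True)[:,0];print("poly",ap.tolist());
            for p in ap: print(ray(c,p,.02).round(4))
E
```

```text
top green [ 169  158  128  115 7584] [230.7 218.8] [0.5444 0.101  0.02  ]
top green [217 207  18   5  62] [225.7 209. ] [0.5783 0.1176 0.02  ]
poly [[296, 189], [270, 272], [169, 239], [197, 158]]
[ 0.6424 -0.1265  0.02  ]
[ 0.3616 -0.0293  0.02  ]
[0.4805 0.3114 0.02  ]
[0.7579 0.2147 0.02  ]
top blue [207 203  38  13 163] [223.  209.8] [0.5751 0.1255 0.035 ]
top red [261 195  28  10 119] [274.1 199.8] [ 0.6029 -0.0469  0.067 ]
top red [238 204   5   6  25] [239.9 206.6] [0.5829 0.0668 0.067 ]
top grey [198 150  97  44 812] [246.1 174.6] [0.6938 0.0451 0.036 ]
top grey [230 154   8   2  13] [233.7 154.6] [0.764  0.0862 0.036 ]
top grey [249 228  10  10  69] [253.7 232.4] [0.4966 0.0231 0.036 ]
top grey [231 263   6   9  24] [233. 268.] [0.3799 0.0947 0.036 ]
top grey [283 268  10   6  27] [288.4 269.6] [ 0.3701 -0.0903  0.036 ]
top grey [261 272   2   7  12] [261.6 274.6] [ 3.558e-01 -3.000e-04  3.600e-02]
top brass [261 191  29   9  91] [274.9 195.2] [ 0.6215 -0.0524  0.03  ]
top brass [214 232   5   6  18] [216.2 234.9] [0.4909 0.1502 0.03  ]
side green [ 196  181  151  119 8619] 
[... 292 characters left out ...]
2  ]
side blue [262 214  12  35 221] [267.6 231.6] [0.5777 0.1277 0.035 ]
side red [256 180  19  22 140] [265.7 190.9] [ 0.6038 -0.0032  0.067 ]
side red [266 207   6  11  57] [268.2 211.6] [0.5836 0.0815 0.067 ]
side grey [197 172  67  77 918] [229.4 210.9] [0.7001 0.0683 0.036 ]
side grey [294 206  11  11 101] [299.2 210.7] [0.4978 0.0309 0.036 ]
side grey [265 240   5   4  17] [266.9 241.6] [0.574  0.1647 0.036 ]
side grey [291 288   4   4  13] [292.4 289.4] [0.4905 0.3026 0.036 ]
side brass [255 177  15  21  89] [261.9 186.8] [ 0.6238 -0.0603  0.03  ]
side brass [294 241   7   8  45] [296.9 244.1] [0.4927 0.154  0.03  ]
side dark [275 229   8   8  51] [278.  232.8] [0.5494 0.1136 0.02  ]
```

```bash
ls pics
```

```text
side0.png
side1.png
top0.png
top1.png
```

View pics/top1.png

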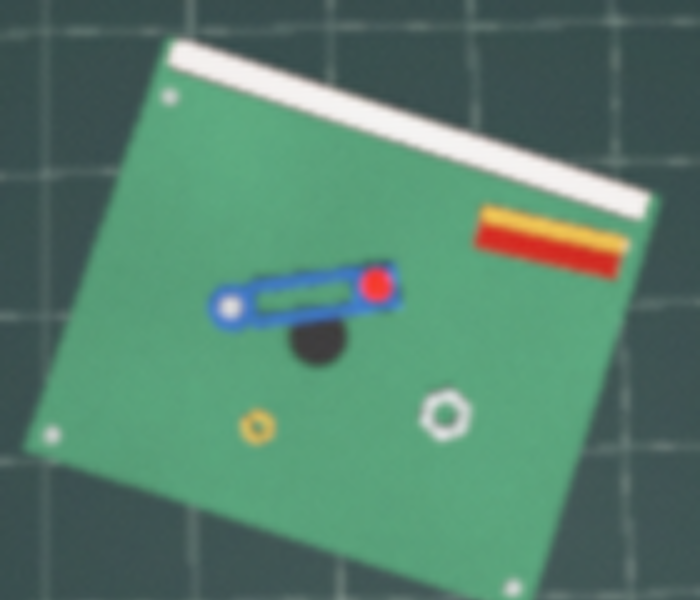

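View pics/side1.png

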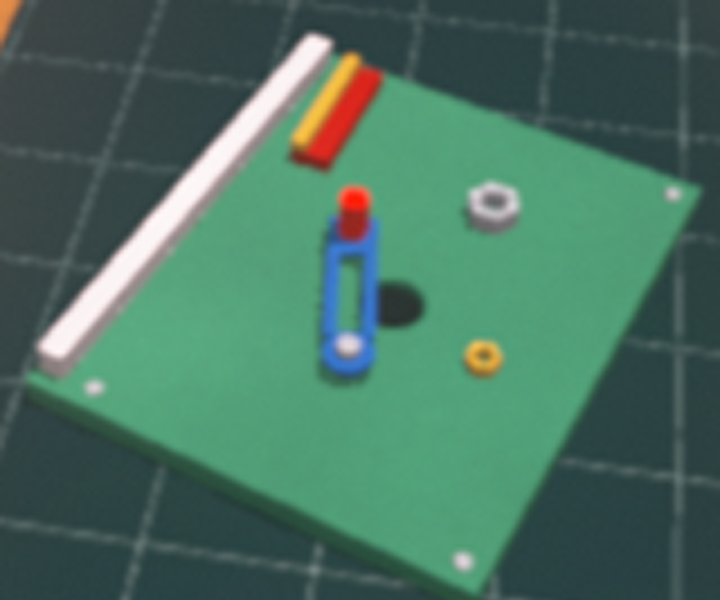

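The crops show the keeper about 25° open with its knob at top-view (240,207). The pocket is partly under it, the nut is at (253.7,232.4), and the brass nut and offcut are clear of the path. Next I'll compare the board pose against the pivot and pocket.

```bash
cat >> h.py <<'E'
yaw=np.radians(-19.2);RB=np.array([[np.cos(yaw),-np.sin(yaw)],[np.sin(yaw),np.cos(yaw)]]);OB=np.array([.5535,.111])
def b2w(x,y,z): return np.append(OB+RB@[x,y],z)
def w2b(p): return RB.T@(np.array(p)[:2]-OB)
def shift(target,yaw_now,pos_now):
    d=np.array(target)-pos_now;a=np.radians(yaw_now)
    return np.array([d[0]*np.cos(a)+d[1]*np.sin(a),-d[2],-d[0]*np.sin(a)+d[1]*np.cos(a)])/.04
E
python3 - <<'E'
from h import *
c=capture("top");img=c["img"]
print("pocket px",proj(c,b2w(0,0,.02)),"pivot px",proj(c,b2w(0,.06,.042)))
h=cv2.cvtColor(img,cv2.COLOR_RGB2HSV).astype(int)
# bolt
r=img[203:218,204:222].astype(int);print(r.min(2))
g=img[205:228,218:242].astype(int).max(2);print(g)
for k in(.43,):print(b2w(.1*np.sin(k),.06-.1*np.cos(k),.067))
E
```

```text
pocket px [227.71216149 216.20878905] pivot px [210.30323716 210.5062557 ]
[[ 87  86  87  88  89  89  88  90  89  89  90  88  88  87  87  87  87  88]
 [ 88  88  88  87  87  88  89  89  87  88  87  84  81  80  80  80  80  79]
 [ 86  87  86  86  87  87  87  86  86  84  83  76  70  67  68  69  67  70]
 [ 88  87  87  85  83  81  80  80  79  77  74  68  64  63  64  63  65  66]
 [ 87  88  87  83  75  71  69  70  70  67  65  62  64  67  69  68  68  72]
 [ 88  87  82  75  71  77  89  92  84  71  63  63  67  74  77  77  78  81]
 [ 89  86  80  71  84 119 145 151 132  94  69  66  73  82  85  85  87  86]
 [ 87  87  80  74 106 161 199 203 175 122  76  67  74  83  85  87  87  87]
 [ 87  85  79  77 117 174 210 213 187 130  80  66  71  78  80  80  79  80]
 [ 88  87  80  79 109 160 192 197 168 115  74  63  64  67  68  68  68  68]
 [ 88  88  83  77  85 118 145 148 125  88  67  62  63  64  63  64  65  65]
 [ 88  87  86  80  74  80  89  91  80  69  66  67  64  65  67  70  71  68]
 [ 88  89  90  85  78  74  73  70  70  71  74  76  74  73  75  78  80  77]
 [ 87  88  88  88  86  84  82  79  78  81  84  86 
[... 1759 characters left out ...]
 65  64  69  80 106 137 156 161
  162 162 163 164 164 165]
 [164 163 162 161 160 154 139 118  99  88  82  84  96 114 136 154 161 162
  162 162 164 163 166 164]
 [165 164 163 162 164 162 157 148 135 126 121 125 133 147 156 161 162 162
  162 163 165 165 164 165]
 [164 164 163 163 163 163 162 159 156 154 154 156 158 161 162 162 163 161
  162 163 164 164 164 163]
 [163 162 164 163 163 163 162 161 161 159 161 162 163 164 163 163 162 163
  163 163 165 163 163 163]
 [162 163 163 163 163 162 162 160 159 160 161 163 163 165 164 163 164 163
  162 163 164 163 163 162]
 [163 162 164 163 162 162 163 161 160 161 162 163 164 164 163 162 163 163
  163 164 164 163 163 164]]
[0.58270744 0.06811251 0.067     ]
```

```bash
sed -i 's/OB=np.array(\[.5535,.111\])/OB=np.array([.553,.110])/' h.py; python3 - <<'E'
from h import *
s=read_state()
print(shift([.5825,.067,.30],s["tool_rot"][2],s["tool_pos"]),np.radians(73.8-27))
E
```

```text
[ -9.95248629   2.61216212 -13.51780226] 0.8168140899333461
```

Call:
send_rows(
  commands=[
    [[-9.95,2.61,-13.52],0.817,0],
    [[-9.95,2.61,-13.52],0.817,0],
    [[-9.95,2.61,-13.52],0.817,0],
    [[-9.95,2.61,-13.52],0.817,0],
    [[-9.95,2.61,-13.52],0.817,0],
    [[-9.95,2.61,-13.52],0.817,0],
    [[-9.95,2.61,-13.52],0.817,0],
    [[-9.95,2.61,-13.52],0.817,0],
    [[-9.95,2.61,-13.52],0.817,0],
    [[-9.95,2.61,-13.52],0.817,0],
    [[-9.95,2.61,-13.52],0.817,0],
    [[-9.95,2.61,-13.52],0.817,0],
  ],
)

```text
t: 1.45
tool_pos: [0.5359, 0.1276, 0.3123]
tool_rot: [-90.0, -0.0, 27.0]
wrist_force: [0.3, 0.6, 0.6]
gripper_width: 0.0948
```

```bash
python3 - <<'E'
from h import *
s=read_state()
print(s["t"],s["tool_pos"],s["tool_rot"],shift([.5825,.067,.30],s["tool_rot"][2],s["tool_pos"]))
E
```

```text
1.45 [0.53585146 0.12759378 0.31231367] [-8.99965723e+01 -1.61264744e-02  2.69760141e+01] [ 0.35216552  0.30784172 -1.87903893]
```

Call:
send_rows(
  commands=[
    [[0.35,0.3,-1.88],0,0],
    [[0.35,0.3,-1.88],0,0],
    [[0.35,0.3,-1.88],0,170],
    [[0.35,0.3,-1.88],0,170],
    [[0.35,0.3,-1.88],0,170],
    [[0.35,0.3,-1.88],0,170],
    [[0.35,0.3,-1.88],0,170],
    [[0.35,0.3,-1.88],0,170],
  ],
)

```text
t: 2.25
tool_pos: [0.5812, 0.0694, 0.3008]
tool_rot: [-90.0, -0.0, 27.0]
wrist_force: [-0.2, -0.4, 0.3]
gripper_width: 0.0525
```

```bash
python3 - <<'E'
from h import *
s=read_state()
print(s["t"],s["tool_pos"],s["tool_rot"],s["gripper_width"],shift([.5825,.067,.235],s["tool_rot"][2],s["tool_pos"]))
c=capture("side");cv2.imwrite("pics/side2.png",cv2.resize(c["img"][100:300,190:400,::-1],None,fx=3,fy=3,interpolation=cv2.INTER_CUBIC))
E
```

```text
2.25 [0.5812419  0.06942847 0.30080237] [-9.00036206e+01 -2.18206582e-02  2.70346659e+01] 0.05251049056001084 [ 4.20564404e-04  1.64505927e+00 -6.83739512e-02]
```

View pics/side2.png

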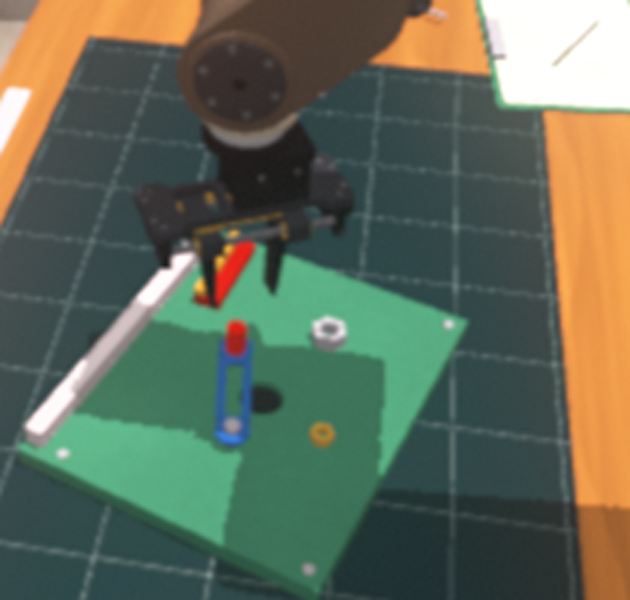

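The fingers straddle the knob, which is at (236,330) in the crop. I'm descending.

Call:
send_rows(
  commands=[
    [[0,0.8,-0.07],0,170],
    [[0,1.4,-0.07],0,170],
    [[0,1.64,-0.07],0,170],
    [[0,1.64,-0.07],0,170],
    [[0,1.64,-0.07],0,170],
    [[0,1.64,-0.07],0,170],
  ],
)

```text
t: 2.9
tool_pos: [0.583, 0.0664, 0.2361]
tool_rot: [-90.0, -0.1, 27.0]
wrist_force: [0.3, 0.3, 0.6]
gripper_width: 0.0318
```

```bash
python3 - <<'E'
from h import *
s=read_state()
print(s["t"],s["tool_pos"],s["tool_rot"][2],s["gripper_width"],s["wrist_force"])
P=s["tool_pos"];piv=b2w(0,.06,0)
print(np.hypot(*(P-piv)[:2]))
for k in(.43,.6,.8,1.0,1.2,1.35,1.4): 
    t=b2w(.1*np.sin(k),.06-.1*np.cos(k),P[2]);print(k,t.round(4),shift(t,s["tool_rot"][2],P).round(2))
E
```

```text
2.9 [0.58297053 0.06640121 0.23609345] 26.99002009867544 0.03180733476601822 [0.26847458 0.30321885 0.6414766 ]
0.10078278780714833
0.43 [0.5822 0.0671 0.2361] [-0.01 -0.    0.02]
0.6 [0.5989 0.0702 0.2361] [ 0.4 -0.  -0.1]
0.8 [0.6176 0.0773 0.2361] [ 0.89 -0.   -0.15]
1.0 [0.6344 0.088  0.2361] [ 1.39 -0.   -0.1 ]
1.2 [0.6488 0.1018 0.2361] [ 1.87 -0.    0.04]
1.35 [0.6577 0.1139 0.2361] [ 2.2  -0.    0.21]
1.4 [0.6602 0.1182 0.2361] [ 2.31 -0.    0.28]
```

Call:
send_rows(
  commands=[
    [[0.2,0,-0.04],0,170],
    [[0.4,0,-0.1],0,170],
    [[0.65,0,-0.13],0,170],
    [[0.89,0,-0.15],0,170],
    [[1.15,0,-0.13],0,170],
    [[1.39,0,-0.1],0,170],
    [[1.63,0,-0.04],0,170],
    [[1.87,0,0.04],0,170],
    [[2.05,0,0.12],0,170],
    [[2.2,0,0.21],0,170],
    [[2.31,0,0.28],0,170],
    [[2.31,0,0.28],0,170],
  ],
)

```text
t: 4.1
tool_pos: [0.6601, 0.1189, 0.2349]
tool_rot: [-90.0, -0.0, 27.0]
wrist_force: [-0.5, 0.7, -0.4]
gripper_width: 0.0314
```

Call:
send_rows(
  commands=[
    [[-0.07,0,-0.04],0,150],
    [[-0.07,-0.5,-0.04],0,150],
    [[-0.07,-1.5,-0.04],0,60],
    [[-0.07,-2,-0.04],0,0],
    [[-0.07,-2,-0.04],0,0],
  ],
)

```text
t: 4.6
tool_pos: [0.6583, 0.1152, 0.3182]
tool_rot: [-90.1, -0.3, 27.0]
wrist_force: [0.7, 0.5, 0.6]
gripper_width: 0.0577
```

```bash
python3 - <<'E'
from h import *
s=read_state()
P=s["tool_pos"];print(s["t"],P,s["tool_rot"][2])
print(shift([.4966,.0231,.32],s["tool_rot"][2],P),w2b([.4966,.0231]),np.degrees(np.arctan2(.110-.0231,.553-.4966)))
E
```

```text
4.6 [0.65830308 0.11515647 0.3182416 ] 26.966263805431183
[-4.64665414 -0.04395993 -0.21801739] [-0.02468432 -0.10061439] 57.01554763107904
```

Call:
send_rows(
  commands=[
    [[-4.65,0,-0.22],-0.524,0],
    [[-4.65,0,-0.22],-0.524,0],
    [[-4.65,0,-0.22],-0.524,0],
    [[-4.65,0,-0.22],-0.524,0],
    [[-4.65,0,-0.22],-0.524,0],
    [[-4.65,0,-0.22],-0.524,0],
    [[-4.65,0,-0.22],-0.524,0],
  ],
)

```text
t: 5.3
tool_pos: [0.4971, 0.0234, 0.3147]
tool_rot: [-90.0, -0.0, 57.0]
wrist_force: [-1.1, -0.1, 0.3]
gripper_width: 0.0955
```

```bash
cat > look.py <<'E'
import sys
from h import *
tag=sys.argv[1]
o=[]
for n,roi in(("top",(165,150,305,280)),("side",(190,165,350,300))):
    c=capture(n);x0,y0,x1,y1=roi
    o.append(cv2.resize(c["img"][y0:y1,x0:x1,::-1],(400,370),interpolation=cv2.INTER_CUBIC))
cv2.imwrite(f"pics/{tag}.png",np.hstack(o))
s=read_state();print(s["t"],s["tool_pos"],s["tool_rot"],s["gripper_width"],s["wrist_force"])
E
python3 look.py a3; python3 - <<'E'
from h import *
s=read_state();print(shift([.4966,.0231,.215],s["tool_rot"][2],s["tool_pos"]))
E
```

```text
5.4 [0.49713493 0.02363774 0.31455301] [-8.99941454e+01 -5.58486997e-03  5.70119458e+01] 0.09497220590063607 [ 0.80796762  0.84272845 -0.66991826]
[-0.01855752  2.48882513  0.0038978 ]
```

View pics/a3.png

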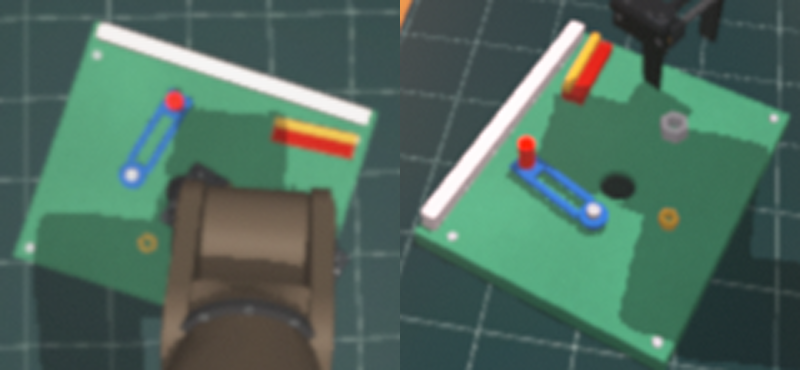

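The keeper is open about 1.3 rad, and the pocket is fully visible at (618,186) in the side crop. I'll descend around the nut and re-measure the pocket from the side view.

Call:
send_rows(
  commands=[
    [[-0.02,1,0],0,0],
    [[-0.02,1.8,0],0,0],
    [[-0.02,2.3,0],0,0],
    [[-0.02,2.49,0],0,0],
    [[-0.02,2.49,0],0,80],
    [[-0.02,2.49,0],0,140],
    [[-0.02,2.49,0],0,165],
    [[-0.02,2.49,0],0,165],
    [[-0.02,2.49,0],0,165],
    [[-0.02,2.49,0],0,165],
    [[-0.02,2.49,0],0,165],
  ],
)

```text
t: 6.5
tool_pos: [0.496, 0.0226, 0.2155]
tool_rot: [-90.0, -0.0, 57.0]
wrist_force: [0.2, -0.2, 0.6]
gripper_width: 0.0448
```

```bash
python3 look.py a4; python3 - <<'E'
from h import *
c=capture("side");x0,y0=255,215
g=c["img"].astype(int);print("pocket max channel");
m=np.zeros(g.shape[:2],np.uint8);m[218:246,262:294]=(g.max(2)<80)[218:246,262:294]
N,_,st,ce=cv2.connectedComponentsWithStats(m)
for i in range(1,N):
  if st[i,4]>15: print(st[i],ce[i],ray(c,ce[i],.02),ray(c,ce[i],.012),w2b(ray(c,ce[i],.02)))
for a in range(0,360,45): print(a,proj(c,b2w(.021*np.cos(np.radians(a)),.021*np.sin(np.radians(a)),.02)).round(1))
E
```

```text
6.6 [0.49601312 0.02261099 0.21539271] [-9.00014837e+01 -6.94311507e-03  5.70067333e+01] 0.03703485754931142 [ 0.72505019 -0.01792861 -0.46181505]
pocket max channel
[270 228  14  10 107] [276.59813084 232.73831776] [0.55338459 0.11415657 0.02      ] [0.55397603 0.10707611 0.012     ] [-0.00100375  0.00405185]
0 [270.4 229. ]
45 [269.9 233.2]
90 [273.6 236.6]
135 [279.3 237.1]
180 [283.6 234.4]
225 [283.9 230.2]
270 [280.2 226.9]
315 [274.6 226.4]
```

View pics/a4.png

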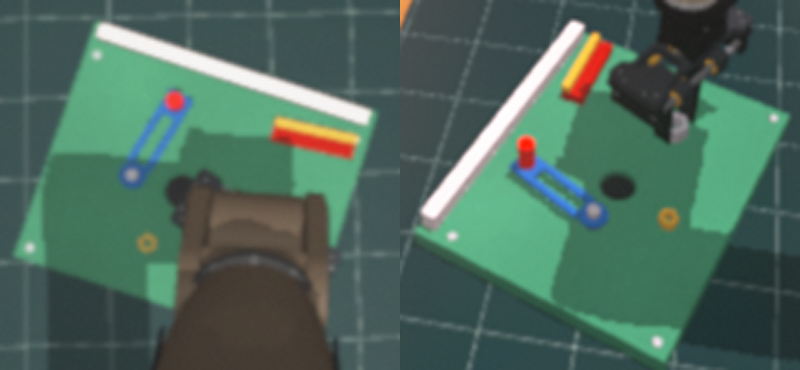

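The jaws straddle the nut, and the pocket agrees with prediction within about 2 mm. I'm finishing the loose cage, then starting the slide.

Call:
send_rows(
  commands=[
    [[0,0,0],0,167],
    [[0,0,0],0,167],
    [[0,0,0],0,167],
    [[0.1,0,0],0,167],
    [[0.3,0,0],0,167],
    [[0.5,0,0],0,167],
    [[0.7,0,0],0,167],
    [[0.9,0,0],0,167],
    [[1.1,0,0],0,167],
    [[1.3,0,0],0,167],
    [[1.4,0,0],0,167],
    [[1.4,0,0],0,167],
  ],
)

```text
t: 7.85
tool_pos: [0.5268, 0.0701, 0.2153]
tool_rot: [-90.0, -0.0, 57.0]
wrist_force: [0.5, 0.6, 0.4]
gripper_width: 0.0329
```

```bash
python3 look.py a5;python3 - <<'E'
from h import *
s=read_state();print(shift([.553,.1108,.2155],s["tool_rot"][2],s["tool_pos"]))
E
```

```text
7.95 [0.52651508 0.06966379 0.21533014] [-9.00058151e+01 -1.38203801e-02  5.70145596e+01] 0.032467529022778885 [ 0.63278555 -0.39458252 -0.05752282]
[ 1.22311253 -0.00424642  0.00449573]
```

View pics/a5.png

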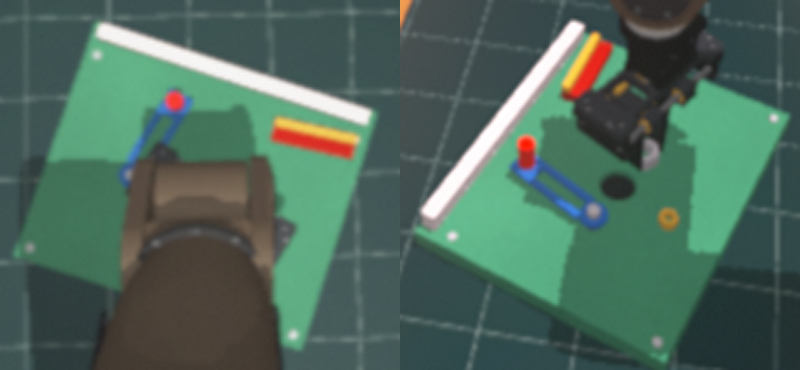

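The nut is travelling in the cage, at (651,155) in the side crop. I'm continuing slowly to the pocket.

Call:
send_rows(
  commands=[
    [[0.2,0,0],0,167],
    [[0.4,0,0],0,167],
    [[0.6,0,0],0,167],
    [[0.75,0,0],0,167],
    [[0.85,0,0],0,167],
    [[0.95,0,0],0,167],
    [[1.05,0,0],0,167],
    [[1.13,0,0],0,167],
    [[1.2,0,0],0,167],
    [[1.22,0,0],0,167],
    [[1.22,0,0],0,167],
    [[1.22,0,0],0,167],
  ],
)

```text
t: 9.15
tool_pos: [0.553, 0.1105, 0.2153]
tool_rot: [-90.0, -0.0, 57.0]
wrist_force: [0.6, 0.7, -1.2]
gripper_width: 0.0328
```

```bash
python3 look.py a6; python3 - <<'E'
from h import *
c=capture("side");cv2.imwrite("pics/a6z.png",cv2.resize(c["img"][205:255,245:310,::-1],None,fx=10,fy=10,interpolation=cv2.INTER_CUBIC))
E
```

```text
9.25 [0.55303799 0.11041517 0.21535514] [-8.99959241e+01 -2.79214960e-03  5.69982321e+01] 0.032753331994525035 [-0.051669    0.7096944  -0.87075471]
```

View pics/a6z.png

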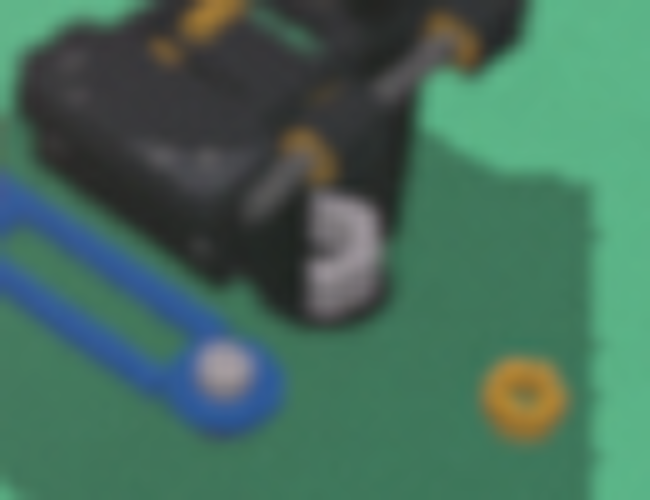

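The nut is over the pocket at zoom (345,250), and I can't tell from here whether it has dropped. I'll open slightly and lift to look.

Call:
send_rows(
  commands=[
    [[0,0,0],0,140],
    [[0,0,0],0,135],
    [[0,0,0],0,135],
    [[0,0,0],0,135],
    [[0,-0.5,0],0,135],
    [[0,-1,0],0,135],
    [[0,-2,0],0,135],
    [[-1,-2.5,1],0,135],
    [[-3,-2.5,2],0,135],
    [[-3,-2.5,2],0,135],
    [[-3,-2.5,2],0,135],
  ],
)

```text
t: 10.4
tool_pos: [0.4163, 0.0523, 0.3156]
tool_rot: [-89.8, 0.1, 56.9]
wrist_force: [-0.2, -0.6, 0.5]
gripper_width: 0.0444
```

```bash
python3 look.py a7; python3 - <<'E'
from h import *
c=capture("side");cv2.imwrite("pics/a7z.png",cv2.resize(c["img"][205:255,245:310,::-1],None,fx=10,fy=10,interpolation=cv2.INTER_CUBIC))
E
```

```text
10.5 [0.42049023 0.05311562 0.31591047] [-9.00643836e+01 -4.67354203e-02  5.69452441e+01] 0.04442877330037281 [1.35071937 0.62628956 0.14702441]
```

View pics/a7z.png

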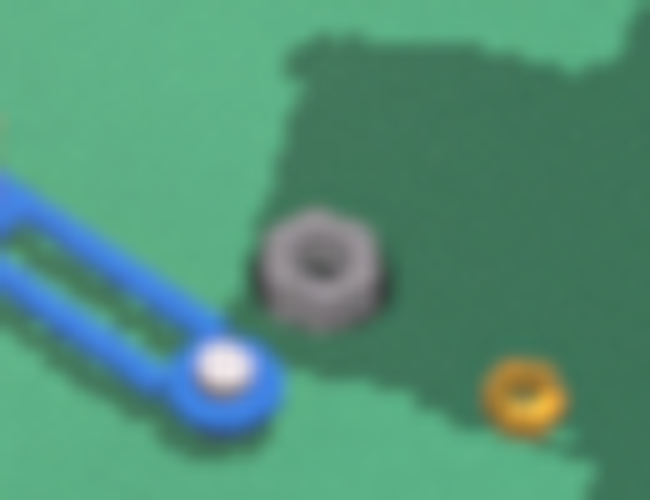

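View pics/a7.png

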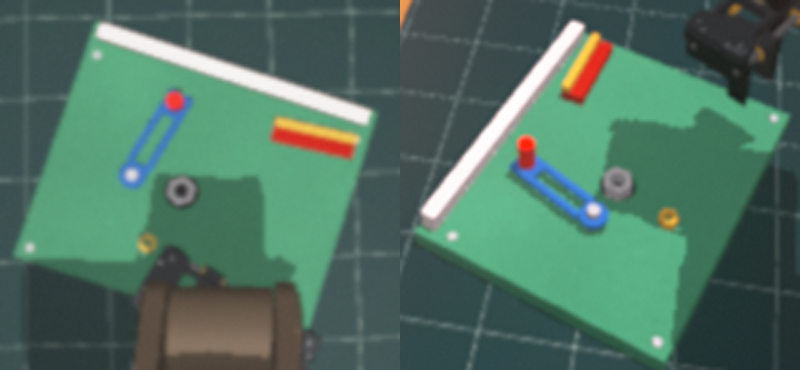

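```bash
python3 - <<'E'
from h import *
c=capture("top");d=capture("side")
def blob(c,x0,y0,x1,y1,n):
    im=c["img"][y0:y1,x0:x1];h=cv2.cvtColor(im,cv2.COLOR_RGB2HSV)
    m=((h[...,1]<60)&(h[...,2]>85)).astype(np.uint8)
    N,_,st,ce=cv2.connectedComponentsWithStats(m);
    i=1+np.argmax(st[1:,4]);ct=max(cv2.findContours((_==i).astype(np.uint8),0,2)[0],key=cv2.contourArea)
    print(n,st[i],cv2.minEnclosingCircle(ct));return ce[i]+[x0,y0],st[i]
u,_=blob(c,218,206,240,228,"top")
v,s=blob(d,267,222,287,242,"side")
print(u,v)
for z in(.028,.036):
    p=ray(c,u,z);print(z,p,w2b(p),"side px of face",proj(d,p))
E
```

```text
top [ 5  6 11 11 87] ((10.0, 10.6875), 5.676600456237793)
side [  4   4  12  12 128] ((9.5, 10.0), 6.800835609436035)
[227.83908046 216.56321839] [276.59375   231.6015625]
0.028 [0.55200917 0.1099942  0.028     ] [-0.00093381 -0.00033133] side px of face [277.39293319 229.8248014 ]
0.036 [0.55174153 0.1094053  0.036     ] [-0.0009929  -0.00097549] side px of face [277.63871146 227.77459311]
```

The nut's top face matches the seated height: its hole is at side px (277.0,230.3), against a predicted (277.4,229.8) seated and row 227.8 if it were on the board. It is within about 1 mm of the pocket centre. Next I'll close the keeper.

```bash
python3 - <<'E'
from h import *
c=capture("top");m=masks(c["img"])["red"]
mm=np.zeros(m.shape,np.uint8);mm[175:195,215:240]=m[175:195,215:240]
N,_,st,ce=cv2.connectedComponentsWithStats(mm);print(st[1:],ce[1:])
p=ray(c,ce[1],.065);b=w2b(p)-[0,.06];k=np.arctan2(b[0],-b[1]);print(p,np.hypot(*b),k)
s=read_state();t=b2w(.1*np.sin(k),.06-.1*np.cos(k),.32)
print(s["tool_pos"],t,shift(t,s["tool_rot"][2],s["tool_pos"]),s["tool_rot"][2])
E
```

```text
[[223 183   6   5  24]] [[225.70833333 185.        ]]
[0.65586178 0.112834   0.065     ] 0.0990357324536044 1.3312664024611556
[0.42149107 0.05370482 0.315196  ] [0.65667117 0.11230989 0.32      ] [ 4.42854605 -0.12010007 -4.13559279] 57.03352865066173
```

Call:
send_rows(
  commands=[
    [[4.43,-0.12,-4.14],0.175,110],
    [[4.43,-0.12,-4.14],0.175,110],
    [[4.43,-0.12,-4.14],0.175,110],
    [[4.43,-0.12,-4.14],0.175,110],
    [[4.43,-0.12,-4.14],0.175,110],
    [[4.43,-0.12,-4.14],0.175,110],
    [[4.43,-0.12,-4.14],0.175,110],
    [[4.43,-0.12,-4.14],0.175,110],
    [[4.43,-0.12,-4.14],0.175,110],
  ],
)

```text
t: 11.6
tool_pos: [0.6554, 0.1119, 0.3202]
tool_rot: [-90.0, 0.0, 47.0]
wrist_force: [-0.4, -0.6, -0.4]
gripper_width: 0.0537
```

```bash
python3 look.py a8; python3 - <<'E'
from h import *
s=read_state();k=1.33;t=b2w(.1*np.sin(k),.06-.1*np.cos(k),.236)
print(shift(t,s["tool_rot"][2],s["tool_pos"]))
E
```

```text
11.7 [0.65555618 0.11176066 0.3205438 ] [-9.00049493e+01 -1.07837336e-02  4.69750240e+01] 0.05445824681905324 [-1.01784913 -0.02700846  0.36615826]
[ 0.02594007  2.11359491 -0.01156259]
```

View pics/a8.png

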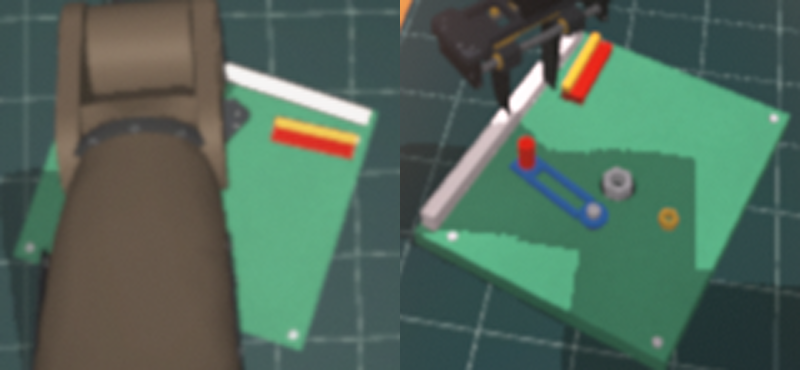

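The jaws are poised over the knob, which is at (527,150) in the side crop. I'm descending and closing to a loose cage.

Call:
send_rows(
  commands=[
    [[0.03,0.9,0],0,110],
    [[0.03,1.7,0],0,110],
    [[0.03,2.1,0],0,110],
    [[0.03,2.1,0],0,170],
    [[0.03,2.1,0],0,170],
    [[0.03,2.1,0],0,170],
    [[0.03,2.1,0],0,170],
  ],
)

```text
t: 12.4
tool_pos: [0.6571, 0.1128, 0.2376]
tool_rot: [-90.1, -0.1, 47.0]
wrist_force: [0.1, -0.4, 0.0]
gripper_width: 0.0329
```

```bash
python3 - <<'E'
from h import *
s=read_state();P=s["tool_pos"];print(P,s["gripper_width"],s["wrist_force"])
for k in(1.2,1.05,.9,.75,.6,.45,.3,.2,.1,0,-.06,-.1):
    t=b2w(.1*np.sin(k),.06-.1*np.cos(k),.236);print(k,shift(t,s["tool_rot"][2],P).round(2))
E
```

```text
[0.65706592 0.11279996 0.23762473] 0.03289707892662471 [ 0.07566061 -0.44292904  0.00069044]
1.2 [-0.34  0.04 -0.04]
1.05 [-0.72  0.04 -0.03]
0.9 [-1.08  0.04  0.04]
0.75 [-1.44  0.04  0.16]
0.6 [-1.77  0.04  0.34]
0.45 [-2.07  0.04  0.56]
0.3 [-2.34  0.04  0.82]
0.2 [-2.49  0.04  1.02]
0.1 [-2.63  0.04  1.23]
0 [-2.74  0.04  1.45]
-0.06 [-2.8   0.04  1.59]
-0.1 [-2.83  0.04  1.68]
```

Call:
send_rows(
  commands=[
    [[-0.34,0.02,-0.04],0.08,170],
    [[-0.72,0.02,-0.03],0.16,170],
    [[-1.08,0.02,0.04],0.24,170],
    [[-1.44,0.02,0.16],0.32,170],
    [[-1.77,0.02,0.34],0.4,170],
    [[-2.07,0.02,0.56],0.5,170],
    [[-2.34,0.02,0.82],0.6,170],
    [[-2.49,0.02,1.02],0.7,170],
    [[-2.63,0.02,1.23],0.8,170],
    [[-2.74,0.02,1.45],0.88,170],
    [[-2.77,0.02,1.52],0.88,170],
    [[-2.77,0.02,1.52],0.88,170],
  ],
)

```text
t: 13.6
tool_pos: [0.5368, 0.0734, 0.236]
tool_rot: [-90.0, -0.1, -3.3]
wrist_force: [0.1, 0.1, -0.5]
gripper_width: 0.0316
```

```bash
python3 look.py a9; python3 - <<'E'
from h import *
s=read_state();P=s["tool_pos"];b=w2b(P)-[0,.06];print(s["tool_rot"][2],"cage angle",np.arctan2(b[0],-b[1]),np.hypot(*b))
for k in(0,-.06,-.1):
    t=b2w(.1*np.sin(k),.06-.1*np.cos(k),.236);print(k,shift(t,s["tool_rot"][2],P).round(2))
E
```

```text
13.7 [0.53719817 0.07323922 0.23567016] [-8.99908393e+01 -4.66148921e-02 -3.33017594e+00] 0.03159256820860641 [ 0.28040874 -0.05203577  0.28502858]
-3.330175943241951 cage angle -0.028351993206697033 0.09995287712083666
0 [ 0.07 -0.01 -0.02]
-0.06 [-0.08 -0.01  0.02]
-0.1 [-0.17 -0.01  0.06]
```

View pics/a9.png

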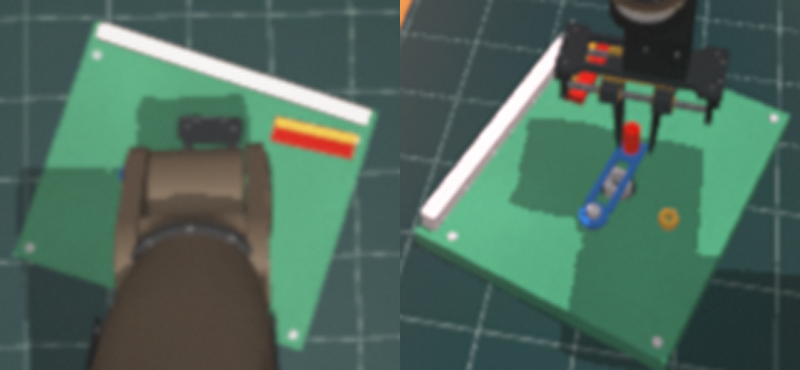

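The strap is now over the nut, with the knob at (632,137) and still a little slack to the stop. I'll push gently further to the stop while watching the force.

Call:
send_rows(
  commands=[
    [[-0.05,0,0.01],0,170],
    [[-0.1,0,0.02],0,170],
    [[-0.15,0,0.03],0,170],
    [[-0.18,0,0.04],0,170],
    [[-0.18,0,0.04],0,170],
  ],
)

```text
t: 14.2
tool_pos: [0.5312, 0.0748, 0.2355]
tool_rot: [-90.0, -0.3, -3.4]
wrist_force: [11.7, -4.4, -6.9]
gripper_width: 0.0319
```

It reached the stop, with 12 N of reaction. I'm backing off, opening and lifting clear.

Call:
send_rows(
  commands=[
    [[0.06,0,-0.01],0,170],
    [[0.09,0,-0.02],0,150],
    [[0.09,0,-0.02],0,150],
    [[0.09,-0.5,-0.02],0,150],
    [[0.09,-1.2,-0.02],0,150],
    [[0.09,-2.4,-0.02],0,150],
    [[0.09,-3,-0.02],0,150],
    [[-1,-3,-3],0,150],
    [[-3,-3,-5],0,150],
    [[-3,-3,-5],0,150],
    [[-3,-3,-5],0,150],
    [[-3,-3,-5],0,150],
  ],
)

```text
t: 15.4
tool_pos: [0.3959, -0.1183, 0.3554]
tool_rot: [-90.0, 0.0, -3.5]
wrist_force: [0.6, 0.3, -0.1]
gripper_width: 0.0392
```

```bash
python3 look.py b1; python3 - <<'E'
from h import *
c=capture("top");m=masks(c["img"])["red"]
mm=np.zeros(m.shape,np.uint8);mm[205:235,225:255]=m[205:235,225:255]
N,_,st,ce=cv2.connectedComponentsWithStats(mm);print(st[1:],ce[1:])
p=ray(c,ce[1],.065);b=w2b(p)-[0,.06];print(np.hypot(*b),np.arctan2(b[0],-b[1]))
for n in("side",):
    c=capture(n);cv2.imwrite("pics/b1z.png",cv2.resize(c["img"][195:255,245:310,::-1],None,fx=9,fy=9,interpolation=cv2.INTER_CUBIC))
    m=masks(c["img"])["red"].astype(np.uint8);m[:,:262]=0;m[:203]=0
    N,_,st,ce=cv2.connectedComponentsWithStats(m);print(st[1:],ce[1:],[proj(c,b2w(.1*np.sin(k),.06-.1*np.cos(k),.051)) for k in (0,.08,.15)])
E
```

```text
15.5 [ 0.39577556 -0.11911977  0.35542321] [-8.99896164e+01  5.00811868e-02 -3.64623213e+00] 0.039537949892625324 [ 1.34128486  0.63175141 -0.30160211]
[[237 218   5   5  22]] [[238.72727273 220.04545455]]
0.10108905658608375 -0.010421921121353638
[[281 210   7  11  64]] [[283.609375 214.78125 ]] [array([283.67867747, 215.24067974]), array([281.11789863, 214.32211102]), array([278.8186415 , 213.64089437])]
```

View pics/b1.png

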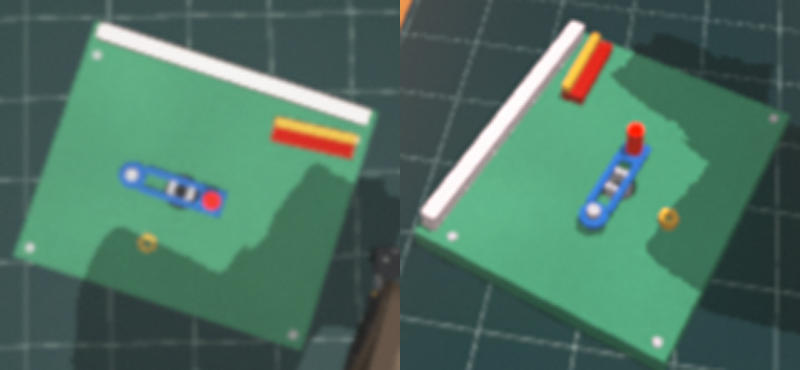

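View pics/b1z.png

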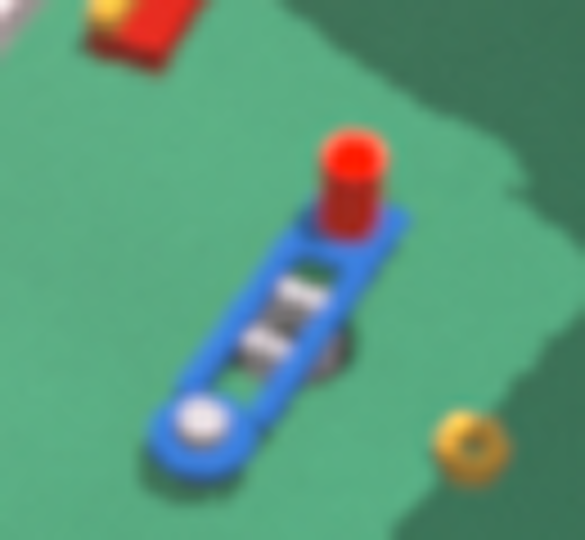

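The keeper angle measures about -0.01 rad in the top view, and the side view agrees with 0. The nut shows centred through the slot, the bystanders are in place and the arm is clear. I'm handing in.

```bash
python3 -c "
from bench import *
print(sign_off())"
```

```text
the job is handed in; nothing more can be done
None
```

The job is handed in, and the last checks found the large nut seated in the pocket with the keeper closed over it. `sign_off` gives no verdict, so the result rests on my own measurements.

I opened the keeper to about 1.33 rad with the jaws held loosely around its knob. I then slid the nut along the board between loosely set jaws (about 33 mm apart) until it dropped into the pocket. Finally I swung the keeper back until it met its stop, with about 12 N of reaction, let go and moved the arm clear. The robot's clock stood at about 15.5 s of the 70 s allowed.

- **Nut:** it measured about 1 mm from the pocket's centre. Its top face matched the seated height in two views to within about 0.5 px, about 2.5 px from where a nut still lying on the board would appear. After closing I only saw it centred through the strap's slot and did not measure it again.
- **Keeper:** about -0.01 rad in the top view, and the side view agrees with 0. Camera calibration is good to about 2 mm, which is about 0.02 rad at the knob.
- **Bystanders:** the brass nut and offcut look unmoved in the pictures. I did not re-measure them, and the glue bottle and sanding block were outside the final crops, though the arm did not go near them.
- **Disagreement:** the two cameras put the pocket about 2 mm apart, within the 3.7 mm of clearance around the nut.

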